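# Turn the wheel on its stand until the valve is at the top

## Robot

A 6-joint arm with a two-finger parallel gripper is mounted at the origin on the work surface. World frame = base frame: x ahead of the robot, y to its left, z up, the work surface at z = 0. Lengths are in mm, angles in rad, forces in N, time in s.
With the tool pointing down it reaches from about 400 to 925 mm from the base axis. Payload 3.4 kg.
Tool frame: the origin (TCP) lies on the centre line of the jaws, within the pads' length; the fingertips stand 8 mm ahead of it and the grasp point (between the pads) lies 11 mm behind it; z points along the fingers, y is the direction in which the jaws open and shut (so a half turn about z gives the same grasp; the last joint's range is limited). The gripper opens to 85 mm and grips with 20 to 120 N. Pads are 22 mm wide; open, the fingers measure 114 mm over their backs; the gripper's body (76 mm by 85 mm) begins 54 mm behind the grasp point. The pads swing forward as they close: fully open they stand 13 mm farther back than shut.
Start: joints at [-1.272, 0.307, 1.506, -0, 1.328, -0.073], TCP at [209.406, -535.519, 239.305] pointing down, gripper open.
Joint ranges: [-3.12, 3.12], [-1.05, 2.28], [0.14, 2.33], [-1.42, 4.57], [0.1, 2.73], [-2.68, 2.68]. Speed limits (rad/s): [2.57, 2.57, 3.14, 3.14, 3.14, 3.14].

## Interface

Orientations are given as a unit quaternion [w, x, y, z].
In Python, from station import r gives the robot as it stands.
- The arm moves only by the tool drive_tool, never from a script. Its argument "commands" is a list of rows, each a list of 2 entries, a list of its own where there are three numbers: the shift along the tool's x, y, z in cm, then the turn, a rotation vector about the tool's x, y, z in rad. A call has exactly 8 rows; each row is the pose to reach, as a shift and turn from the pose measured when the call began, along the tool's axes at that moment; what a row does not reach only later rows make up. A row lasts 1/10 s, in which the tool goes at most 50 mm and 8.59 degrees, less where a joint would pass 70% of its speed; a pose out of reach is approached as far as the arm can. A call with a gripper value outside its range is refused whole. "grip" is the finger opening in cm, from 0 to 8.54, set as the call begins (left out, the last holds). The fingers move at their own pace and stop on an object; "grip_force" is the grip in N (left out, the last holds). Time passes only in rows, so rows that repeat a pose let the fingers close, or fill a call up. It gives the time, the measured TCP pose, the force and the opening at its end, in the units of the state.
- r.state(): the state, without advancing time (a new reading comes with each control period).
- r.read_camera(name): name is "scene" or "top"; returns the picture (384x512x3 uint8, red, green, blue); there is no depth.
- r.camera_params(name): a dict with "mtx" (3x3 intrinsics, pixels), "origin" and "rotation" of the camera in the world. Camera axes: x right, y up, looking along -z (the intrinsics and any distortion apply to the point x, -y, -z); pixel columns grow to the right and rows downward; lengths in mm; the calibration is good to about 2 mm. A picture is of the moment at which its call begins. camera_params takes no time and is no camera call.
- r.sign_off(): hands the job in, once; it reports no verdict.
The state is a dict: "clock": time; "q": joint angles; "dq": joint speeds; "joint_torque": joint torques, N m; "tool_pos": TCP position; "tool_rot": TCP orientation; "wrist_force": force on the tool from outside, world axes, zero at the start; "torque": the same for the moment, N m; "grip_width": finger opening in mm.
Only numpy, scipy, OpenCV 4.12 (cv2) and the standard library are available. Lean on these libraries where they do the work, as an engineer would, in place of code of your own. Each camera call takes 0.05 s, during which the arm holds its last target.

## Task

The small air-tyred wheel on the desk stand is to be pumped up next: with the fingertips, gently push its white spokes round, one after another, until the valve stem with the yellow cap is at twelve o'clock, straight above the hub, and leave it standing still there. Push on the spokes only, without gripping them; do not push on the tyre or the valve stem, and leave the mug, the tape measure and the pump where they are.

Things in the scene. Friction and masses are not known exactly. Their poses are not given: they have to be found in the camera images.
- stand: Grey wheel stand fixed to the desk. Origin on the desk under the wheel's centre; z up, x along the wheel's axle, away from its open face (roughly away from the robot), y level in the wheel's plane (to the robot's left). Base plate 12 mm thick, x -50 to +100 mm, y +-100 mm. One post, 22 mm wide, 147 mm high, behind the wheel at x 50 to 72 mm.
- hub (a point): Centre of the wheel, on the axle, 135 mm above the desk. The wheel stands upright. Its hub is a dark cylinder of 21 mm radius that reaches 46 mm forward (stand -x) and 29 mm back from this point, with a 12 mm radius nut 6 mm farther forward.
- wheel (a joint): Wheel angle (rad), turns without end. 0 or any whole turn = valve straight above the hub; grows clockwise seen from the robot's side: the valve lies at stand y = -sin q, z = cos q from the hub. Stiff hub (0.12 N m friction, about 2 N at the spokes, almost no overrun): it stays where left. At the start the valve is in the lower part, 109 to 180 degrees from the top on either side.
- spokes: Five white round spokes, 12 mm thick, 72 degrees apart, at 36, 108, 180, 252, 324 degrees from the valve. Proud of the wheel's front: centre lines run radially in a plane 34 mm in front (stand -x) of the wheel's centre out to 70 mm radius, then bend back to the rim at 83 mm. A fingertip can enter beside them from above or in front. Origin at the wheel's centre, z to the valve, turns with it.
- tyre: Black tyre with a 16 mm yellow dot on either side at the valve, 220 mm outer diameter, 28 mm thick (14 mm to either side of the wheel's centre plane). Origin at the wheel's centre. Not to be pushed.
- valve: Valve stem, 9 mm brass with a yellow cap of 13 mm diameter, in the wheel's centre plane (34 mm behind the spokes' plane), lying on a radius: from the rim at 85 mm radius in towards the hub, cap end at 51 mm. Origin at 67 mm radius; its z points radially outward, away from the hub (upward when the valve is at the top). Not to be pushed.
- mug: Blue ceramic mug, 80 mm across, 95 mm high, upright; origin under its centre. To be left alone.
- tape: Orange tape measure, 70 x 36 x 66 mm high; origin under its centre. To be left alone.
- pump: Hand pump lying on the desk, 250 mm long along its x, 34 mm wide, 32 mm high; origin under its middle. To be left alone.

How it is judged (in metres and radians):
On the way, in this order (a step that is already met when the one before it is completed fails the run):
1. the fingers push a spoke while the valve is still far (over 60 degrees) from the top (contact force between the fingers and spokes above 0.5 N and angle between valve's own z axis and vertical above 1.05 rad), for 0.05 s.
2. the valve comes to the top (angle between valve's own z axis and vertical below 0.14 rad), for 0.1 s.
At the end, for the whole second after the job is handed in: The valve is straight above the hub, within 8 degrees (0.14 rad), the wheel at rest; mug, tape measure and pump within 20 mm of where they stood (angle between valve's own z axis and vertical below 0.14 rad and velocity of joint wheel between -0.05 and 0.05 rad/s and distance of each of mug, tape, pump from where it was at the start of the episode below 0.02 m); the robot touches nothing.
It fails at once if the spokes are gripped or shoved hard (over 20 N from the fingers) (contact force between the fingers and spokes above 20 N).
It fails at once if the tyre is pushed (over 6 N) (contact force between any of the fingers, the arm and tyre above 6 N).
It fails at once if the valve stem is pushed (over 3 N) (contact force between any of the fingers, the arm and valve above 3 N).
It fails at once if the mug, tape measure or pump is shifted or lifted (over 20 mm) (distance of any of mug, tape, pump from where it was at the start of the episode above 0.02 m).
It also fails if it takes over 72 s, if anything falls off the work surface, if the arm or the gripper's body presses on something with over 40 N, if the wrist force passes 120 N, or if a joint passes its speed limit or range.

## Working session

There is one attempt and no reset: what is moved stays moved. The work goes in short steps, Python scripts to look and compute and a tool call to move; the robot and the scene stay as the last step left them, time stands still between calls to the robot, and variables do not carry over. Pictures are saved under pics/ and viewed, and the job is handed in when it is done.

Besides the shell and the picture viewer there is one more tool, called after "Emit:" by a JSON object that holds its "api" and its "payload". drive_tool: Moves the arm, as the interface text tells. Its arguments: {"type":"object","properties":{"commands":{"type":"array","items":{"type":"array"}},"grip":{"type":"number"},"grip_force":{"type":"number"}},"required":["commands"]}

```bash
mkdir -p pics; ls
python3 - <<'E'
from station import r
import cv2
for n in("scene","top"):
    im=r.read_camera(n); cv2.imwrite(f"pics/{n}0.png",im[:,:,::-1]); p=r.camera_params(n); print(n,p)
print(r.state())
E
```

```text
pics
scene {'mtx': array([[384.73980174,   0.        , 263.11973367],
       [  0.        , 384.73980174, 194.42054504],
       [  0.        ,   0.        ,   1.        ]]), 'origin': array([1275.02518947,  108.98869175,  617.0862557 ]), 'rotation': array([0.56847968, 0.29800168, 0.34629816, 0.68418085])}
top {'mtx': array([[363.12440113,   0.        , 257.39755123],
       [  0.        , 363.12440113, 196.30173765],
       [  0.        ,   0.        ,   1.        ]]), 'origin': array([ 536.21882918,   -6.37615443, 1059.03697042]), 'rotation': array([ 0.71436089,  0.0260103 , -0.02462376, -0.69886025])}
{'clock': 0.1, 'q': array([-1.27149713e+00,  3.07519116e-01,  1.50754973e+00,  2.71415136e-05,
        1.32841713e+00, -7.34881742e-02]), 'dq': array([ 3.12008697e-03, -1.52624804e-03, -3.06429949e-03,  6.79685683e-04,
       -4.84087275e-04,  3.70886672e-05]), 'joint_torque': array([ 2.36244296e-05, -4.58528781e+01, -2.52607906e+01, -1.20490213e-04,
        5.70700562e-03, -2.46219037e-05]), 'tool_pos': array([ 209.23155133, -534.91575539,  238.45853427]), 'tool_rot': array([-9.42114517e-04,  9.82679098e-01,  1.85312963e-01, -9.35688399e-05]), 'wrist_force': array([ 0.94036348, -1.27427108, -0.18942262]), 'torque': array([-0.03113067,  0.03189176,  0.01394716]), 'grip_width': 85.54324121992013}
```

View pics/scene0.png

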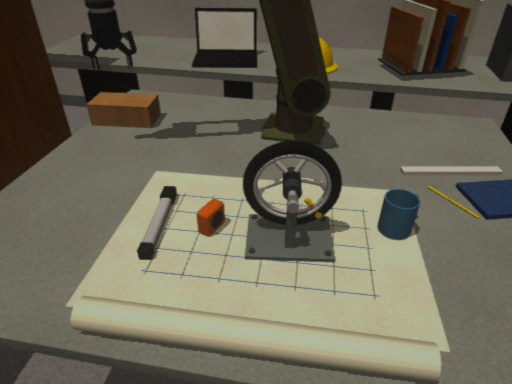

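View pics/top0.png

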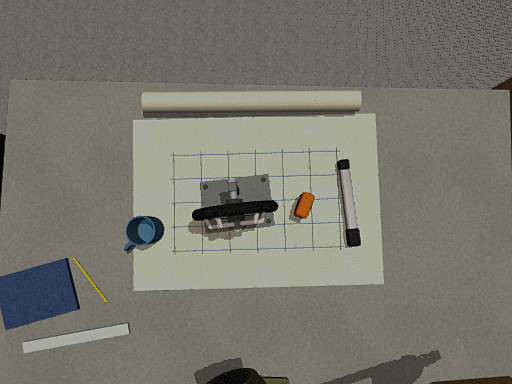

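Run:
```python
import cv2
a=cv2.imread("pics/scene0.png")[130:265,230:350]; cv2.imwrite("pics/s0c.png",cv2.resize(a,None,fx=4.4,fy=4.4,interpolation=cv2.INTER_CUBIC))
a=cv2.imread("pics/top0.png")[165:245,180:290]; cv2.imwrite("pics/t0c.png",cv2.resize(a,None,fx=7,fy=7,interpolation=cv2.INTER_CUBIC))
```

```text
(no output)
```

View pics/s0c.png

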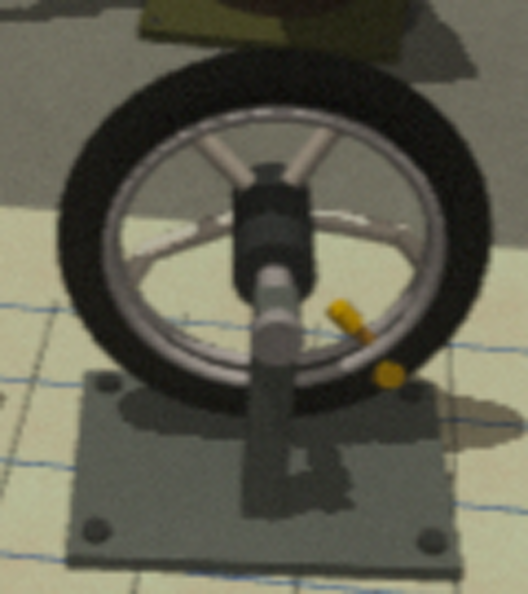

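View pics/t0c.png

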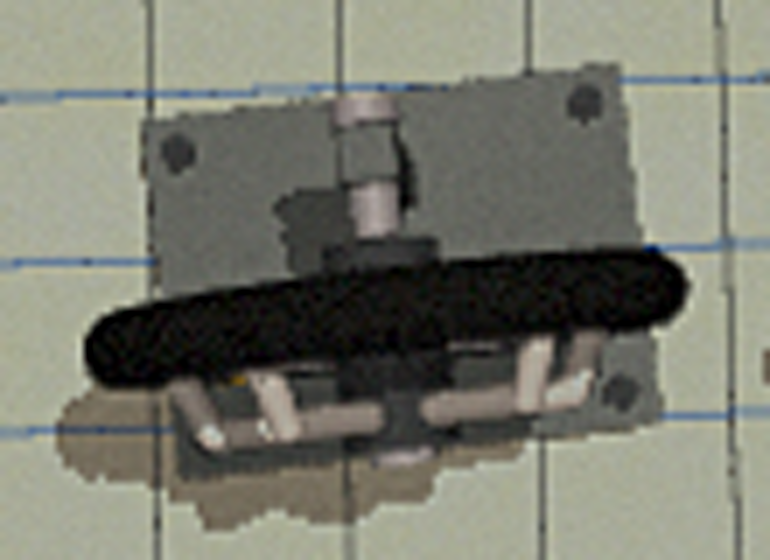

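```bash
cat > h.py <<'E'
import numpy as np, cv2
from station import r
from scipy.spatial.transform import Rotation as R
def Rq(q): return R.from_quat([q[1],q[2],q[3],q[0]]).as_matrix()
def ray(n,u,v):
    p=r.camera_params(n); d=np.linalg.inv(p['mtx'])@[u,v,1]; return p['origin'],Rq(p['rotation'])@(d*[1,-1,-1])
def onz(n,u,v,z):
    o,d=ray(n,u,v); return o+d*(z-o[2])/d[2]
def proj(n,X):
    p=r.camera_params(n); c=Rq(p['rotation']).T@(np.array(X)-p['origin']); c=c*[1,-1,-1]; w=p['mtx']@c; return w[:2]/w[2]
def onplane(n,u,v,P,N):
    o,d=ray(n,u,v); return o+d*np.dot(P-o,N)/np.dot(d,N)
E
python3 - <<'E'
from h import *
C=[onz("top",180+a/7,165+b/7,12) for a,b in[(145,120),(615,65),(660,425),(180,478)]]
for c in C:print(c.round(1))
print([np.linalg.norm(C[i]-C[i-1]).round(1) for i in range(4)])
D=[onz("scene",230+a/4.4,130+b/4.4,z) for a,b,z in[(67,562,12),(460,572,12),(440,378,12),(85,372,12)]]
print(np.round(D,1))
# +x side: C0(+y),C1(-y); -x: C2(-y),C3(+y)
yv=(C[0]+C[3]-C[1]-C[2]);yv/=np.linalg.norm(yv); xv=np.array([yv[1],-yv[0],0])
m=sum(C)/4; O=m-25*xv; O[2]=0; print("O",O,"x",xv,"y",yv,"yaw",np.degrees(np.arctan2(xv[1],xv[0])))
H=O+[0,0,135]
for n,u,v,dx in[("scene",230+390/4.4,130+375/4.4,14),("scene",230+340/4.4,130+310/4.4,0)]:
    p=onplane(n,u,v,H+dx*xv,xv)-H; y,z=p@yv,p[2]; print("r",np.hypot(y,z),"q deg",np.degrees(np.arctan2(-y,z)))
print("hub proj",proj("top",H),proj("scene",H))
E
```

```text
[648.9 161.7  12. ]
[676.  -32.4  12. ]
[527.6 -53.9  12. ]
[501.7 142.5  12. ]
[np.float64(148.5), np.float64(196.1), np.float64(149.9), np.float64(198.1)]
[[684.8 -27.8  12. ]
 [654.5 165.5  12. ]
 [500.9 150.   12. ]
 [534.8 -50.   12. ]]
O [563.78273905  51.09497136   0.        ] x [0.99085894 0.13490207 0.        ] y [-0.13490207  0.99085894  0.        ] yaw 7.752957190278465
r 99.40607193241549 q deg -136.60711089586238
r 57.83653648235974 q deg -135.7488301449598
hub proj [235.47710116 211.00278357] [290.65622546 184.88735484]
```

```bash
cat >> h.py <<'E'
YAW=np.radians(7.75)
O=np.array([563.8,51.1,0]); XS=np.array([np.cos(YAW),np.sin(YAW),0]); YS=np.array([-np.sin(YAW),np.cos(YAW),0])
def Rt(th,yaw=YAW): # tilt from down
    th=np.radians(th); f=np.array([np.cos(yaw),np.sin(yaw),0]); up=np.array([0,0,1.])
    z=np.sin(th)*f-np.cos(th)*up; x=np.cos(th)*f+np.sin(th)*up
    return np.c_[x,np.cross(z,x),z]
def cmd(P,Rg):
    s=r.state(); Rc=Rq(s['tool_rot']); d=Rc.T@(np.array(P)-s['tool_pos'])/10
    return d.round(2), R.from_matrix(Rc.T@Rg).as_rotvec().round(3)
def tipw(phi,rad,xs,th): # tip centre at clock angle phi(deg, cw from robot), radius, stand x -> TCP world
    a=np.radians(phi); t=O+[0,0,135]+XS*xs-YS*np.sin(a)*rad+np.array([0,0,np.cos(a)*rad])
    return t-8*Rt(th)[:,2]
E
python3 - <<'E'
from h import *
print(cmd([390,-40,290],Rt(20)))
E
```

```text
(array([ 34.86, -39.52,  -5.07]), array([-0.043,  0.347,  0.235]))
```

Emit:
{"api": "drive_tool", "payload": {"commands": [[[4.3,-4.9,-0.6],[0,0,0.03]],[[8.6,-9.8,-1.2],[0,0,0.06]],[[13,-14.8,-2],[0,0.05,0.1]],[[17.3,-19.7,-2.5],[0,0.1,0.13]],[[21.6,-24.6,-3],[-0.01,0.16,0.16]],[[26,-29.5,-4],[-0.02,0.22,0.2]],[[30.4,-34.5,-4.5],[-0.03,0.28,0.22]],[[34.8,-39.5,-5],[-0.04,0.345,0.235]]], "grip": 0}}

```text
clock: 0.9
tool_pos: [345.5, -159.5, 277.7]
tool_rot: [-0.013, 0.983, 0.066, 0.173]
wrist_force: [0.5, 0.1, 0.9]
grip_width: 0.3
```

Run:
```python
from h import *
s=r.state(); print(s['q'],s['tool_pos'],s['clock'])
T=tipw(-64,55,-75,50); print(T); print(cmd(T,Rt(50)))
```

```text
[-0.82126562 -0.14421012  1.97600189  0.31669536  1.12554362  0.50544583] [ 345.53733014 -159.48115662  277.68388137] 0.9
[476.74650245  89.14190609 164.25271395]
(array([ 11.43, -22.85,  16.32]), array([-0.002,  0.524, -0.003]))
```

```bash
cat >> h.py <<'E'
def rz(a): return R.from_euler('z',a).as_matrix()
def ry(a): return R.from_euler('y',a).as_matrix()
def fk(q,p):
    h,L1,L2,d,L3,a1=p
    A=rz(q[0]); B=A@ry(q[1]); C=B@ry(q[2])
    P=np.array([0,0,h])+A@[a1,d,0]+B@[0,0,L1]+C@[0,0,L2]
    W=C@rz(q[3])@ry(q[4])@rz(q[5])
    return P+W@[0,0,L3],W
E
python3 - <<'E'
from h import *
q0=[-1.27149713e+00,3.07519116e-01,1.50754973e+00,2.7e-5,1.32841713e+00,-7.34881742e-02];p0=np.array([209.23,-534.92,238.46])
s=r.state();q1=s['q'];p1=s['tool_pos']
print(fk(q1,[1]*6)[1].round(3)); print(Rq(s['tool_rot']).round(3)); print(fk(q0,[1]*6)[1].round(3))
E
```

```text
[[-0.133  0.931  0.338]
 [ 0.991  0.124  0.049]
 [ 0.003  0.342 -0.94 ]]
[[ 0.931  0.133  0.338]
 [ 0.124 -0.991  0.049]
 [ 0.342 -0.003 -0.94 ]]
[[-0.364  0.931 -0.001]
 [ 0.931  0.364  0.002]
 [ 0.002  0.    -1.   ]]
```

Run:
```python
from h import *
from scipy.optimize import least_squares
q0=[-1.27149713e+00,3.07519116e-01,1.50754973e+00,2.7e-5,1.32841713e+00,-7.34881742e-02];p0=np.array([209.23,-534.92,238.46])
s=r.state()
D=[(q0,p0),(s['q'],s['tool_pos'])]
f=lambda p:np.r_[np.concatenate([fk(q,[*p,0])[0]-x for q,x in D])]
o=least_squares(f,[450,450,450,42,360]);print(o.x,o.fun)
```

```text
[ 75.18123215 650.64596827 388.0861052   42.21827122 363.06045245] [ 0.01833386  0.01163919 -0.07488072 -0.0105699  -0.01939447  0.07488072]
```

```bash
cat >> h.py <<'E'
PK=[75.2,650.6,388.1,42.2,363.06,0]
LO=np.array([-3.12,-1.05,.14,-1.42,.1,-2.68]);HI=np.array([3.12,2.28,2.33,4.57,2.73,2.68])
from scipy.optimize import least_squares
def ik(P,Rg,q0):
    Rg=Rg@rz(-np.pi/2)
    def f(q):
        p,W=fk(q,PK); return np.r_[(p-P)/100,R.from_matrix(W.T@Rg).as_rotvec()*3]
    o=least_squares(f,np.clip(q0,LO+.01,HI-.01),bounds=(LO,HI)); return o.x,np.abs(o.fun).max()
def TP(Y,z,xs,th): # tip: Y to robot's right of hub, z above hub
    return O+[0,0,135+z]+XS*xs-YS*Y-8*Rt(th)[:,2]
def spk(Y,z,hw=14.5,lo=-5,hi=36):
    a=[np.degrees(np.arctan2(u,w))+np.degrees(np.arcsin(6/np.hypot(u,w))) for u in np.linspace(Y-hw,Y+hw,15) for w in np.linspace(z+lo,z+hi,15) if 22<np.hypot(u,w)<76]
    b=[np.degrees(np.arctan2(u,w))-np.degrees(np.arcsin(6/np.hypot(u,w))) for u in np.linspace(Y-hw,Y+hw,15) for w in np.linspace(z+lo,z+hi,15) if 22<np.hypot(u,w)<76]
    return max(a),min(b),max(a)-72
E
python3 - <<'E'
from h import *
q=r.state()['q']
pts=[(-58,14,-80),(-58,14,-26),(-35,35,-26),(-10,40,-26),(10,40,-26),(30,38,-26),(50,30,-26),(57,15,-26),(57,-2,-26),(57,-2,-80)]
for th in(25,30,35):
    qq=q
    for Y,z,x in pts:
        qq,e=ik(TP(Y,z,x,th),Rt(th),qq); print(th,Y,z,x,qq.round(2),round(e,4),np.round(spk(Y,z),0))
E
```

```text
25 -58 14 -80 [0.11 0.03 2.2  0.03 0.47 1.52] 0.0 [ -36.  -88. -108.]
25 -58 14 -26 [0.11 0.11 2.11 0.02 0.48 1.53] 0.0 [ -36.  -88. -108.]
25 -35 35 -26 [0.05 0.09 2.07 0.07 0.54 1.43] 0.0 [-11. -65. -83.]
25 -10 40 -26 [-0.02  0.09  2.06  0.12  0.56  1.33] 0.0 [ 17. -43. -55.]
25 10 40 -26 [-0.07  0.09  2.06  0.16  0.57  1.25] 0.0 [ 43. -17. -29.]
25 30 38 -26 [-0.12  0.09  2.06  0.2   0.57  1.17] 0.0 [ 60.   7. -12.]
25 50 30 -26 [-0.17  0.11  2.07  0.24  0.56  1.09] 0.0 [74. 24.  2.]
25 57 15 -26 [-0.18  0.12  2.1   0.27  0.52  1.04] 0.0 [87. 35. 15.]
25 57 -2 -26 [-0.18  0.14  2.13  0.3   0.47  1.01] 0.0 [107.  45.  35.]
25 57 -2 -80 [-0.24  0.07  2.22  0.35  0.47  0.92] 0.0 [107.  45.  35.]
30 -58 14 -80 [0.1  0.01 2.28 0.05 0.33 1.5 ] 0.0 [ -36.  -88. -108.]
30 -58 14 -26 [0.11 0.09 2.19 0.04 0.34 1.51] 0.0 [ -36.  -88. -108.]
30 -35 35 -26 [0.04 0.06 2.15 0.12 0.41 1.38] 0.0 [-11. -65. -83.]
30 -10 40 -26 [-0.03  0.06  2.14  0.2   0.43  1.25] 0.0 [ 17. -43. -55.]
30 10 40 -26 [-0.08  0.06  2.14  0.26  0.44  1.15] 0.0 [ 43. -17. -29.]
30 30 38 -26 [-0.14  0.07  2.14  0.32  0.4
[... 328 characters left out ...]
0.1  -0.01  2.33  0.07  0.22  1.47] 0.052 [ -36.  -88. -108.]
35 -58 14 -26 [0.11 0.07 2.27 0.09 0.19 1.46] 0.0 [ -36.  -88. -108.]
35 -35 35 -26 [0.04 0.04 2.23 0.22 0.26 1.28] 0.0 [-11. -65. -83.]
35 -10 40 -26 [-0.04  0.04  2.22  0.35  0.3   1.09] 0.0 [ 17. -43. -55.]
35 10 40 -26 [-0.1   0.04  2.22  0.45  0.32  0.95] 0.0 [ 43. -17. -29.]
35 30 38 -26 [-0.16  0.05  2.22  0.54  0.33  0.81] 0.0 [ 60.   7. -12.]
35 50 30 -26 [-0.22  0.06  2.23  0.65  0.33  0.66] 0.0 [74. 24.  2.]
35 57 15 -26 [-0.24  0.08  2.25  0.76  0.31  0.52] 0.0 [87. 35. 15.]
35 57 -2 -26 [-0.24  0.11  2.29  0.91  0.27  0.37] 0.0 [107.  45.  35.]
35 57 -2 -80 [-0.3   0.04  2.33  0.8   0.34  0.43] 0.0831 [107.  45.  35.]
```

Run:
```python
from h import *
T=TP(-58,40,-85,30);print(T,cmd(T,Rt(30)),ik(T,Rt(30),r.state()['q']))
```

```text
[467.79158118  96.56848925 181.92820323] (array([ 11.3 , -23.71,  14.39]), array([-0.003,  0.175, -0.003])) (array([ 0.10267196, -0.02986462,  2.23230552,  0.04032117,  0.41608348,
        1.50568495]), np.float64(1.1513627336294224e-09))
```

Emit:
{"api": "drive_tool", "payload": {"commands": [[[1.4,-3,1.8],[0,0.02,0]],[[2.8,-6,3.6],[0,0.04,0]],[[4.2,-9,5.4],[0,0.07,0]],[[5.6,-12,7.2],[0,0.09,0]],[[7,-15,9],[0,0.11,0]],[[8.5,-18,10.8],[0,0.13,0]],[[10,-21,12.6],[0,0.15,0]],[[11.3,-23.7,14.4],[0,0.175,0]]]}}

```text
clock: 1.7
tool_pos: [468.4, 98.6, 181.7]
tool_rot: [-0.02, 0.963, 0.065, 0.259]
wrist_force: [1.3, -1.1, -0.1]
grip_width: 0.2
```

Run:
```python
from h import *
for n,(a,b,c,d),f in(("scene",(100,265,210,360),4),("top",(150,310,150,300),4)):
    im=r.read_camera(n)[:,:,::-1][a:b,c:d]; cv2.imwrite(f"pics/{n}1.png",cv2.resize(im,None,fx=f,fy=f,interpolation=cv2.INTER_CUBIC))
    s=r.state(); tp=s['tool_pos']+8*Rq(s['tool_rot'])[:,2]
    print(n,(proj(n,tp)-[c,a])*f, (proj(n,s['tool_pos'])-[c,a])*f)
print(s['q'],fk(s['q'],PK)[0]-s['tool_pos'])
```

```text
scene [430.67475451 209.93012194] [431.234909  196.2056754]
top [252.55759955 392.96098982] [251.9056749 400.4151164]
[0.1071579  0.052803   2.18264476 0.05203623 0.38573045 1.4960627 ] [44.80817353  4.81725759 -9.25114261]
```

View pics/scene1.png

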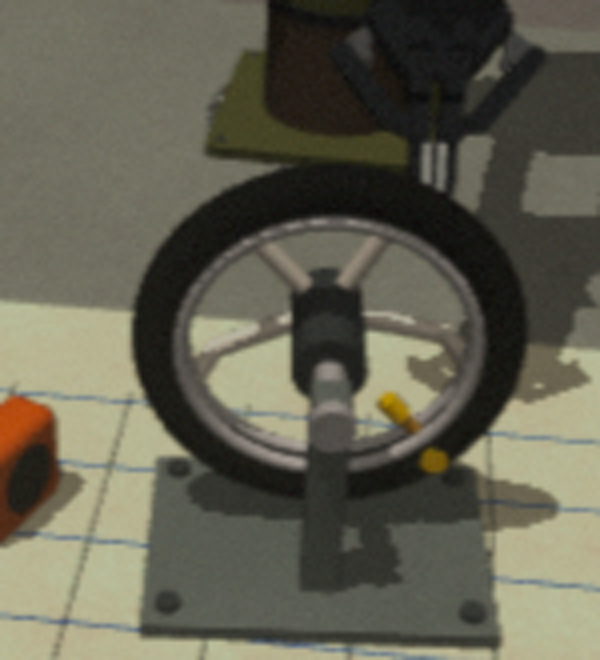

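View pics/top1.png

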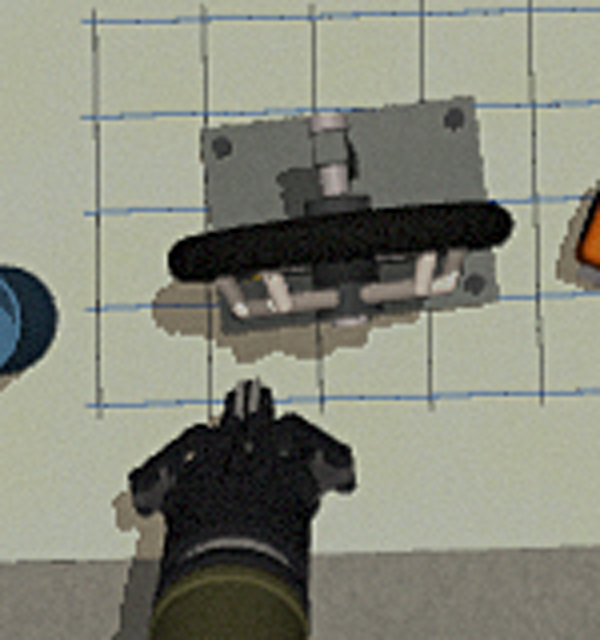

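Run:
```python
from h import *
D=[([-1.27149713,.307519116,1.50754973,2.7e-5,1.32841713,-.0734881742],np.array([209.23,-534.92,238.46])),
([-0.82126562,-0.14421012,1.97600189,0.31669536,1.12554362,0.50544583],np.array([345.537,-159.481,277.684]))]
s=r.state();D.append((s['q'],s['tool_pos']))
f=lambda p:np.concatenate([fk(q,p)[0]-x for q,x in D])
o=least_squares(f,[450,450,450,42,360,0]);print(o.x,o.fun)
PK[:]=list(o.x)
open('h.py','a').write(f"\nPK={list(o.x)}\n")
q=s['q']
pts=[(-58,14,-80),(-58,14,-26),(-35,35,-26),(-10,40,-26),(10,40,-26),(30,38,-26),(50,30,-26),(57,15,-26),(57,-2,-26),(57,-2,-80)]
for th in(30,):
    qq=q
    for Y,z,x in pts:
        qq,e=ik(TP(Y,z,x,th),Rt(th),qq); print(th,Y,z,x,qq.round(2),round(e,4))
print(cmd(TP(-58,14,-80,30),Rt(30)),cmd(TP(-58,14,-26,30),Rt(30)))
```

```text
[ 22.83992449 621.81515421 362.9665874   50.17480083 283.61757259
  28.10419037] [  6.19026223   6.98772124   5.62342997 -15.63810147  -4.32355599
   0.33715669  11.58399923   7.70055923  -5.96058665]
30 -58 14 -80 [0.08 0.06 2.24 0.08 0.32 1.45] 0.0
30 -58 14 -26 [0.09 0.14 2.14 0.07 0.34 1.47] 0.0
30 -35 35 -26 [0.03 0.12 2.1  0.13 0.41 1.36] 0.0
30 -10 40 -26 [-0.03  0.11  2.09  0.2   0.43  1.24] 0.0
30 10 40 -26 [-0.08  0.11  2.09  0.25  0.44  1.15] 0.0
30 30 38 -26 [-0.13  0.12  2.09  0.31  0.45  1.06] 0.0
30 50 30 -26 [-0.18  0.13  2.1   0.37  0.44  0.96] 0.0
30 57 15 -26 [-0.2   0.15  2.12  0.43  0.4   0.88] 0.0
30 57 -2 -26 [-0.2   0.17  2.16  0.49  0.35  0.81] 0.0
30 57 -2 -80 [-0.25  0.1   2.26  0.58  0.35  0.69] 0.0
(array([-0.77,  0.34,  2.32]), array([-0.006,  0.002,  0.002])) (array([3.92, 0.37, 5.01]), array([-0.006,  0.002,  0.002]))
```

Emit:
{"api": "drive_tool", "payload": {"commands": [[[-0.3,0.1,0.8],[0,0,0]],[[-0.5,0.2,1.6],[0,0,0]],[[-0.8,0.3,2.3],[0,0,0]],[[0.1,0.35,2.8],[0,0,0]],[[1.1,0.35,3.4],[0,0,0]],[[2.1,0.35,3.95],[0,0,0]],[[3.1,0.35,4.5],[0,0,0]],[[3.9,0.35,5],[0,0,0]]]}}

```text
clock: 2.6
tool_pos: [526.1, 104.6, 155.5]
tool_rot: [-0.02, 0.964, 0.067, 0.256]
wrist_force: [-16.1, -3.8, 2.7]
grip_width: 0.2
```

Run:
```python
from h import *
for n,(a,b,c,d),f in(("scene",(100,265,210,360),4),("top",(150,310,150,300),4)):
    im=r.read_camera(n)[:,:,::-1][a:b,c:d]; cv2.imwrite(f"pics/{n}2.png",cv2.resize(im,None,fx=f,fy=f,interpolation=cv2.INTER_CUBIC))
s=r.state(); print(s['tool_pos'],s['wrist_force'],TP(-58,14,-26,30))
```

```text
[525.86664419 104.64066607 155.00084585] [-2.01227062 -0.68134384 -0.32514206] [526.25266912 104.52469414 155.92820323]
```

View pics/scene2.png

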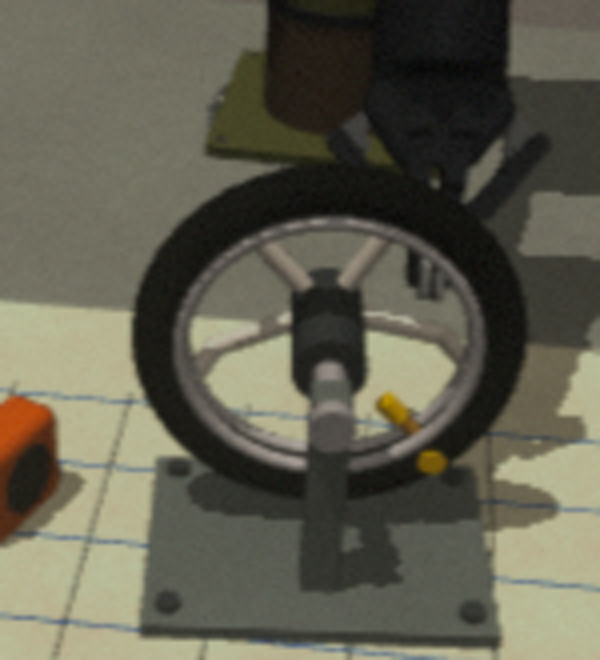

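View pics/top2.png

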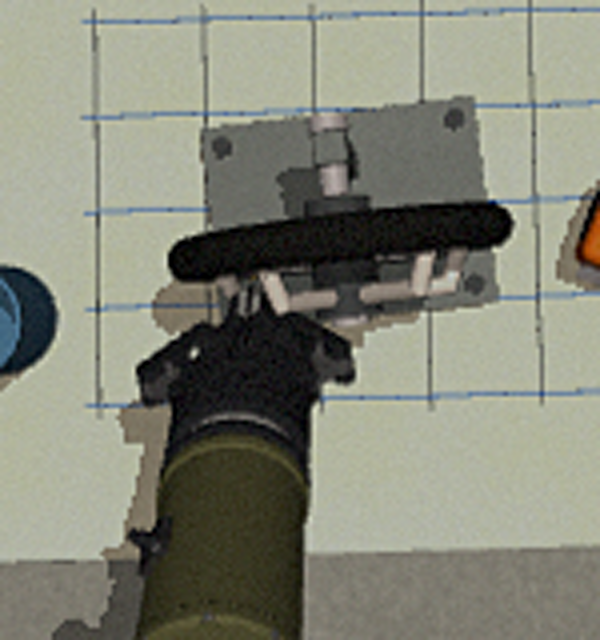

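Emit:
{"api": "drive_tool", "payload": {"commands": [[[0.2,0.3,-0.25],[0,0,0]],[[0.35,0.6,-0.5],[0,0,0]],[[0.5,0.9,-0.7],[0,0,0]],[[0.65,1.2,-0.95],[0,0,0]],[[0.8,1.5,-1.2],[0,0,0]],[[0.95,1.8,-1.45],[0,0,0]],[[1.05,2.1,-1.65],[0,0,0]],[[1.15,2.4,-1.85],[0,0,0]]]}}

```text
clock: 3.5
tool_pos: [529.9, 80.6, 176.8]
tool_rot: [-0.02, 0.964, 0.067, 0.255]
wrist_force: [-1.0, 0.9, -2.6]
grip_width: 0.0
```

```bash
cat >> h.py <<'E'
def rep(tag,Y,z,xs=-26,th=30):
    s=r.state(); tp=s['tool_pos']+8*Rq(s['tool_rot'])[:,2]-O-[0,0,135]
    print("tip xs,Y,z",(tp@XS).round(1),(-tp@YS).round(1),tp[2].round(1),"F",s['wrist_force'].round(1),"t",s['clock'])
    print(cmd(TP(Y,z,xs,th),Rt(th)))
    im=r.read_camera("scene"); hs=cv2.cvtColor(im,cv2.COLOR_RGB2HSV); m=cv2.inRange(hs,(18,150,90),(32,255,255)); m[:130]=0;m[265:]=0;m[:,:230]=0;m[:,350:]=0
    k,l,st,ce=cv2.connectedComponentsWithStats(m); H=O+[0,0,135]
    for i in range(1,k):
        if st[i,4]<4: continue
        for dx in(14,0):
            p=onplane("scene",*ce[i],H+dx*XS,XS)-H; y,zz=p@YS,p[2]; print(ce[i].round(1),st[i,4],"dx",dx,"r",np.hypot(y,zz).round(1),"q",np.degrees(np.arctan2(-y,zz)).round(1))
    cv2.imwrite(f"pics/s_{tag}.png",cv2.resize(im[100:265,210:360,::-1],None,fx=4,fy=4,interpolation=cv2.INTER_CUBIC))
E
python3 -c "
from h import *
rep('a',-10,40)"
```

```text
tip xs,Y,z -25.6 -33.8 34.8 F [-1.   0.9 -2.6] t 3.5
(array([ 0.21,  2.37, -0.48]), array([-0.006,  0.006,  0.002]))
[314.8 197.2] 51 dx 14 r 58.8 q -111.3
[314.8 197.2] 51 dx 0 r 64.8 q -119.1
[327.3 207.2] 28 dx 14 r 98.1 q -119.3
[327.3 207.2] 28 dx 0 r 105.7 q -123.7
```

Emit:
{"api": "drive_tool", "payload": {"commands": [[[0.05,0.4,-0.05],[0,0,0]],[[0.1,0.8,-0.1],[0,0,0]],[[0.1,1.2,-0.2],[0,0,0]],[[0.15,1.6,-0.3],[0,0,0]],[[0.2,2.0,-0.4],[0,0,0]],[[0.2,2.4,-0.5],[0,0,0]],[[0.2,2.9,-0.5],[0,0,0]],[[0.2,3.4,-0.5],[0,0,0]]]}}

```text
clock: 4.35
tool_pos: [534.6, 46.3, 182.7]
tool_rot: [-0.02, 0.964, 0.067, 0.256]
wrist_force: [-1.1, 4.1, -0.3]
grip_width: -0.1
```

```bash
python3 -c "
from h import *
rep('b',30,38)"
```

```text
tip xs,Y,z -25.6 0.8 40.7 F [-1.1  4.1 -0.3] t 4.35
(array([-0.18,  2.92,  0.2 ]), array([-0.005,  0.004,  0.002]))
[319.2 183.8] 44 dx 14 r 62.9 q -76.2
[319.2 183.8] 44 dx 0 r 63.3 q -84.9
[336.  186.7] 29 dx 14 r 98.5 q -84.8
[336.  186.7] 29 dx 0 r 100.8 q -90.3
```

Emit:
{"api": "drive_tool", "payload": {"commands": [[[0,0.4,0],[0,0,0]],[[0,0.8,0],[0,0,0]],[[-0.05,1.2,0.05],[0,0,0]],[[-0.1,1.6,0.1],[0,0,0]],[[-0.1,2.0,0.15],[0,0,0]],[[-0.15,2.4,0.2],[0,0,0]],[[-0.2,2.8,0.25],[0,0,0]],[[-0.25,3.2,0.35],[0,0,0]]]}}

```text
clock: 5.2
tool_pos: [539.3, 13.4, 178.6]
tool_rot: [-0.019, 0.964, 0.067, 0.257]
wrist_force: [-0.6, 2.1, 0.9]
grip_width: 0.2
```

```bash
python3 -c "
from h import *
rep('c',52,22); print(spk(30,38),spk(33,37),spk(52,22))"
```

```text
tip xs,Y,z -25.3 34.0 36.7 F [-0.6  2.1  0.9] t 5.2
(array([-0.8 ,  1.8 ,  1.23]), array([-0.004,  0.003,  0.002]))
[329.1 166.5] 33 dx 14 r 97.7 q -52.3
[329.1 166.5] 33 dx 0 r 94.7 q -57.2
[313.4 171.8] 36 dx 14 r 64.3 q -45.4
[313.4 171.8] 36 dx 0 r 59.8 q -52.6
(np.float64(59.657788298172264), np.float64(7.27839703698706), np.float64(-12.342211701827736)) (np.float64(62.04584435975942), np.float64(9.650993069475774), np.float64(-9.954155640240579)) (np.float64(80.67495049448561), np.float64(27.9010674608348), np.float64(8.674950494485614))
```

View pics/s_c.png

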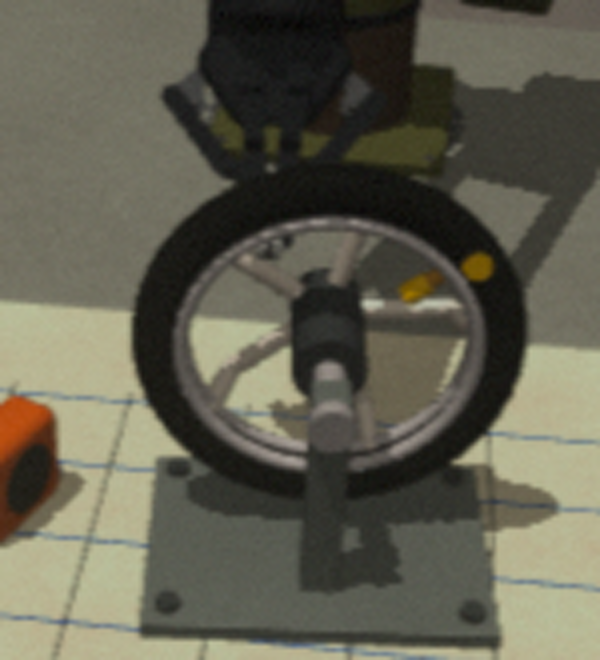

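Emit:
{"api": "drive_tool", "payload": {"commands": [[[-0.05,0.3,0.1],[0,0,0]],[[-0.1,0.6,0.2],[0,0,0]],[[-0.2,0.9,0.35],[0,0,0]],[[-0.3,1.2,0.5],[0,0,0]],[[-0.4,1.4,0.7],[0,0,0]],[[-0.55,1.6,0.9],[0,0,0]],[[-0.7,1.7,1.1],[0,0,0]],[[-0.85,1.8,1.3],[0,0,0]]]}}

```text
clock: 6.05
tool_pos: [541.4, -5.4, 162.9]
tool_rot: [-0.019, 0.964, 0.067, 0.257]
wrist_force: [0.5, 1.5, 2.0]
grip_width: -0.2
```

```bash
python3 -c "
from h import *
rep('d',54,4)"
```

```text
tip xs,Y,z -25.8 52.9 21.0 F [0.5 1.5 2. ] t 6.05
(array([-0.87,  0.11,  1.46]), array([-0.003,  0.002,  0.002]))
[316.6 155.9] 37 dx 14 r 97.3 q -30.1
[316.6 155.9] 37 dx 0 r 91.4 q -33.5
[306.  166.2] 31 dx 14 r 65.3 q -26.3
[306.  166.2] 31 dx 0 r 58.5 q -31.2
```

Emit:
{"api": "drive_tool", "payload": {"commands": [[[-0.1,0,0.2],[0,0,0]],[[-0.2,0,0.4],[0,0,0]],[[-0.35,0.05,0.6],[0,0,0]],[[-0.45,0.05,0.8],[0,0,0]],[[-0.55,0.1,1.0],[0,0,0]],[[-0.7,0.1,1.2],[0,0,0]],[[-0.8,0.1,1.35],[0,0,0]],[[-0.87,0.1,1.45],[0,0,0]]]}}

```text
clock: 6.9
tool_pos: [541.3, -6.6, 145.6]
tool_rot: [-0.018, 0.964, 0.067, 0.257]
wrist_force: [1.3, -1.5, 2.5]
grip_width: -0.5
```

```bash
python3 -c "
from h import *
rep('e',54,-4)"
```

```text
tip xs,Y,z -26.1 54.1 3.7 F [ 1.3 -1.5  2.5] t 6.9
(array([-0.38, -0.01,  0.67]), array([-0.003,  0.002,  0.002]))
[303.6 151. ] 41 dx 14 r 96.9 q -12.6
[303.6 151. ] 41 dx 0 r 89.7 q -14.4
[298.7 163.7] 23 dx 14 r 65.2 q -11.5
[298.7 163.7] 23 dx 0 r 57.3 q -14.2
```

View pics/s_e.png

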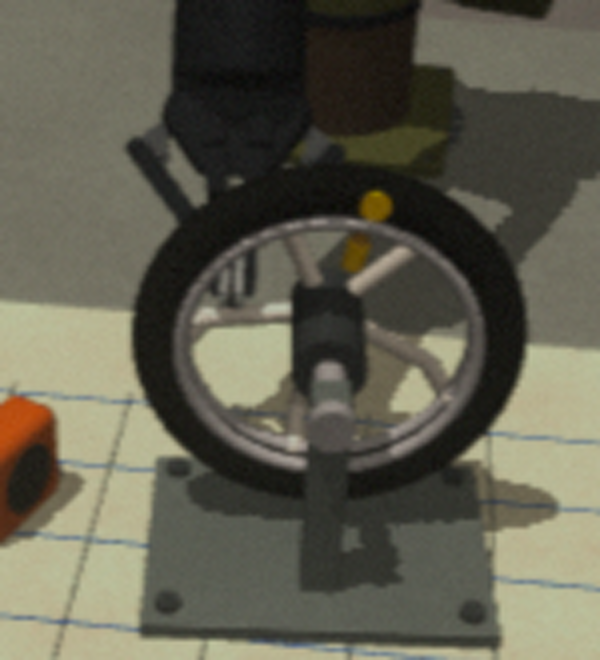

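Emit:
{"api": "drive_tool", "payload": {"commands": [[[-0.1,0,0.15],[0,0,0]],[[-0.15,0,0.3],[0,0,0]],[[-0.25,0,0.45],[0,0,0]],[[-0.3,0,0.6],[0,0,0]],[[-0.4,0,0.7],[0,0,0]],[[-0.45,0,0.8],[0,0,0]],[[-0.5,0,0.87],[0,0,0]],[[-0.5,0,0.9],[0,0,0]]]}}

```text
clock: 7.75
tool_pos: [540.8, -6.2, 134.7]
tool_rot: [-0.019, 0.964, 0.067, 0.256]
wrist_force: [-0.9, 0.2, 4.0]
grip_width: -0.0
```

```bash
python3 -c "
from h import *
rep('f',54,-10)"
```

```text
tip xs,Y,z -26.5 53.7 -7.2 F [-0.9  0.2  4. ] t 7.75
(array([-0.1 ,  0.03,  0.27]), array([-0.004,  0.004,  0.002]))
[293.5 150. ] 38 dx 14 r 96.3 q -0.1
[293.5 150. ] 38 dx 0 r 88.5 q -0.7
[293. 163.] 19 dx 14 r 65.2 q -0.9
[293. 163.] 19 dx 0 r 56.9 q -1.9
```

Emit:
{"api": "drive_tool", "payload": {"commands": [[[0.15,0,-0.25],[0,0,0]],[[0.3,0,-0.5],[0,0,0]],[[-0.3,0,-0.85],[0,0,0]],[[-1.2,0,-1.4],[0,0,0]],[[-2.2,0,-2.0],[0,0,0]],[[-3.2,0,-2.6],[0,0,0]],[[-4.0,0,-3.3],[0,0,0]],[[-4.5,0,-4.2],[0,0,0]]]}}

```text
clock: 8.6
tool_pos: [479.5, -14.4, 148.3]
tool_rot: [-0.019, 0.964, 0.067, 0.255]
wrist_force: [-0.3, 0.5, 0.4]
grip_width: -0.1
```

Emit:
{"api": "drive_tool", "payload": {"commands": [[[0.0,0,-1],[0,0,0]],[[0,0,-2],[0,0,0]],[[0,0,-3.2],[0,0,0]],[[0,0,-4.4],[0,0,0]],[[0,0,-5.4],[0,0,0]],[[0,0,-6],[0,0,0]],[[0,0,-6],[0,0,0]],[[0,0,-6],[0,0,0]]]}}

```text
clock: 9.4
tool_pos: [450.0, -18.7, 200.6]
tool_rot: [-0.019, 0.964, 0.067, 0.256]
wrist_force: [0.1, 0.0, 0.2]
grip_width: 0.0
```

```bash
python3 -c "
from h import *
rep('g',54,-10)
cv2.imwrite('pics/top_g.png',r.read_camera('top')[:,:,::-1]); cv2.imwrite('pics/scene_g.png',r.read_camera('scene')[:,:,::-1])
# mug/tape/pump centroid shift
for n in('scene','top'):
    A=cv2.imread(f'pics/{n}0.png');B=cv2.imread(f'pics/{n}_g.png')
    for nm,lo,hi in(('orange',(3,170,90),(14,255,255)),('blue',(98,110,60),(108,230,200))):
        o=[]
        for I in(A,B):
            m=cv2.inRange(cv2.cvtColor(I,cv2.COLOR_BGR2HSV),lo,hi); M=cv2.moments(m,True); o.append((M['m00'],round(M['m10']/max(M['m00'],1),1),round(M['m01']/max(M['m00'],1),1)))
        print(n,nm,o)
"
```

```text
tip xs,Y,z -118.2 53.8 58.7 F [0.1 0.  0.2] t 9.4
(array([ 4.6 ,  0.06, 10.53]), array([-0.004,  0.005,  0.002]))
[293.5 150. ] 38 dx 14 r 96.3 q -0.1
[293.5 150. ] 38 dx 0 r 88.5 q -0.7
[293.1 162.8] 23 dx 14 r 65.8 q -1.1
[293.1 162.8] 23 dx 0 r 57.5 q -2.0
scene orange [(485.0, 224.0, 197.6), (487.0, 223.7, 199.4)]
scene blue [(737.0, 442.0, 198.9), (749.0, 439.5, 199.7)]
top orange [(264.0, 304.5, 204.8), (272.0, 304.5, 204.7)]
top blue [(1725.0, 66.0, 276.7), (1656.0, 66.9, 276.2)]
```

View pics/s_g.png

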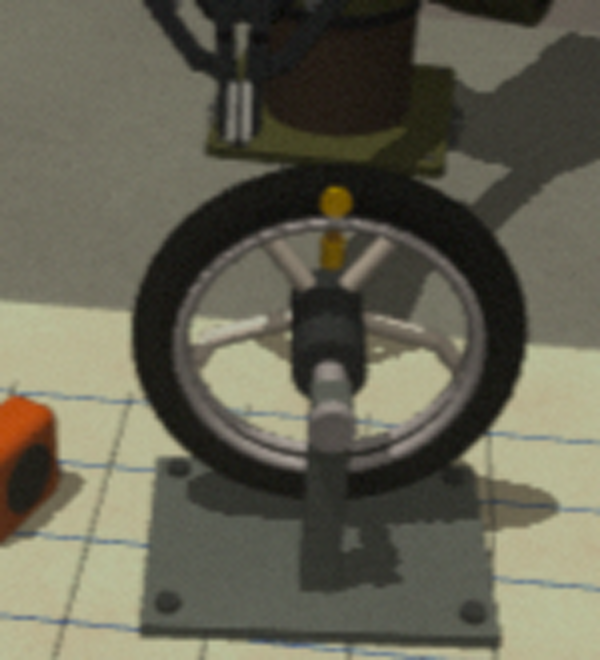

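View pics/top_g.png

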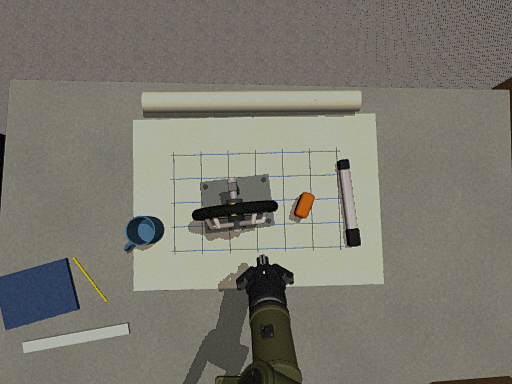

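The valve is at the top: the yellow dot is at (293.5, 150) and the stem directly above the hub. The arm is clear, and the mug, tape measure and pump are where they were.

```bash
python3 -c "
from station import r
print(r.sign_off())"
```

```text
the job is handed in; nothing more can be done
None
```

The valve now stands at twelve o'clock, and I handed the job in at about 9.6 s of the 72 s allowed; the station gives no verdict. With the fingers shut and tilted 30° forward, I pushed one spoke round from about -28° to 108°, which turned the wheel from -136° to the top. I used only that one spoke rather than several in turn, then backed the arm clear.

**Valve angle:** the last picture gives -0.1° from the yellow dot and -2.0° from the stem, against the 8° limit. The reading was the same after the fingers let go, so the wheel did not move.

**Forces:** at the end of each pushing move the wrist read under about 5 N. There was one reading of about 16 N while the arm was stopping after it entered between the spokes. It fell to about 2 N right after, and the pictures showed the fingertip clear of the spokes.

**Mug, tape measure and pump:** they look unmoved in the top view. By colour mask:
- **Tape measure:** it stayed within 0.1 px in the top view. The scene view's orange mask shifted 1.8 px, probably from other orange parts of the background.
- **Mug:** the blue mask also picks up the notebook, so I judged the mug by eye.
- **Pump:** I judged it by eye only.

**Disagreement:** my fitted model of the arm was up to 16 mm off, so I used it only as a rough check of reach. The moves themselves used the measured tool position.

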